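# Refit the timer knob on the paint-pot roller mixer

### The arm

A 7-joint arm with a two-finger parallel gripper is mounted at the origin on the work surface. World frame = base frame: x ahead of the robot, y to its left, z up, the work surface at z = 0. Lengths are in m, angles in rad, forces in N, time in s.
With the tool pointing down it reaches from about 0.35 to 0.9 m from the base axis. Payload 7.2 kg.
Tool frame: the origin (TCP) lies midway between the tips of the shut fingers; the grasp point (between the pads) lies 19 mm behind it; x points along the fingers, z is the direction in which the jaws open and shut, and the axes are right-handed (so a half turn about x gives the same grasp; the last joint's range is limited). The gripper opens to 85 mm and grips with 20 to 120 N. Pads are 22 mm wide; open, the fingers measure 114 mm over their backs; the gripper's body (76 mm by 85 mm) begins 54 mm behind the grasp point. The pads swing forward as they close: fully open they stand 13 mm farther back than shut.
Start: joints at [-1.185, 0.411, -0.013, 1.596, 0.006, 1.134, -0.082], TCP at [0.274, 0.562, 0.231] pointing down, gripper open.
Joint ranges: [-2.95, 2.95], [-0.29, 1.99], [-1.47, 1.44], [0.14, 2.54], [-1.03, 4.17], [0.13, 1.85], [-2.86, 2.86]. Speed limits (rad/s): [2.39, 2.39, 3.01, 3.01, 3.14, 3.14, 3.14].

### API

Orientations are given as a unit quaternion [w, x, y, z].
In Python, from bench import sensors, eyes, robot, spotter gives the robot as it stands.
- The arm moves only by the tool move_arm, never from a script. Its argument "motion" is a list that holds one entry, the list of rows, each a list of 7 numbers: the opening, from 0 (shut) to 1 (fully open), then the shift along the tool's x, y, z each as a share of 0.15 m, from -1 to 1, then the turn, a rotation vector about the tool's x, y, z each as a share of 180 degrees, from -1 to 1. In form: [[[jaw, dx, dy, dz, rx, ry, rz], ...]]. A call has 1 to 12 rows; each row is the pose to reach, as a shift and turn from the pose commanded when the call began, along the tool's axes at that moment, turning the shorter way round; what a row does not reach only later rows make up. A row lasts 1/12 s, in which the tool goes at most 41.7 mm and 7.16 degrees, less where a joint would pass 70% of its speed; a pose out of reach is approached as far as the arm can. A call with a number of a shift or a turn outside -1 to 1 is refused whole. A call with a gripper value outside its range is refused whole. The fingers move at their own pace and stop on an object; "force" is the grip in N (left out, the last holds). Time passes only in rows, so rows that repeat a pose let the fingers close. It gives the time, the measured TCP pose, the force and the opening at its end, in the units of the state.
- sensors.get_obs(): the state, without advancing time (a new reading comes with each control period).
- eyes.camera(name): name is "scene" or "top"; returns the picture (384x512x3 uint8, red, green, blue); there is no depth.
- eyes.camera_params(name): a dict with "fx", "fy", "cx", "cy" (pixels), "rvec" (rotation vector, rad) and "tvec" (3), from world to camera coordinates, as OpenCV has them. Camera axes: x right, y down, z forward; pixel columns grow to the right and rows downward; lengths in m; the calibration is good to about 2 mm. A picture is of the moment at which its call begins. camera_params takes no time and is no camera call.
- robot.close_job(): hands the job in, once; it reports no verdict.
Trained networks look in the newest picture that a camera, given by its name, has taken for a name from the list of things; names that differ only in an ending like _2 or _b are one class to them, and where a whole thing is asked for, a point or a joint stands for the part that bears it (a point fixed in the world has none). Each returns a list of dicts, best first, with "confidence" (0 to 1); they miss things now and then, are a little off and sometimes report something else, mostly with a low value. They report only what shows in the picture. A call takes as long as a camera call. They do not tell look-alikes from the thing itself.
- spotter.search_frame(camera, label): "extent" ([centre column, centre row, width, height] in pixels, round what is visible of it).
- spotter.pinpoint(camera, label): "location" ([column, row] in pixels: a listed point, or the origin of a listed thing).
The state is a dict: "time": time; "qpos": joint angles; "joint_vel": joint speeds; "effort": joint torques, N m; "ee_pos": TCP position; "tool_rot": TCP orientation; "ft_force": force on the tool from outside, world axes, zero at the start; "ft_torque": the same for the moment, N m; "width": opening from 0.0 (shut) to 1.0 (fully open).
Only numpy, scipy, OpenCV 4.12 (cv2) and the standard library are available. Lean on these libraries where they do the work, as an engineer would, in place of code of your own. Each camera call takes 0.05 s, during which the arm holds its last target.

### The job

The bar-shaped pointer knob has come off the pot mixer's timer: put it back on the bare D-shaft, pressing while turning it slowly until the two flats meet and it drops fully home on the panel. Then turn it, clicking from mark to mark, so that its nose points to the fifth line clockwise from the round off dot, and let go. Leave the other things on the counter where they are.

Things in the scene. Friction and masses are not known exactly. Their poses are not given: they have to be found in the camera images.
- mixer: White roller mixer, 260 x 300 mm, fixed to the counter. Origin: centre of its underside; x points from the grey control panel to the two rollers, y to the left as seen from the panel side. The flat panel is 60 mm up and covers its -x half (x -125 to -7 mm); rollers and side cheeks behind reach 106 mm up, a pot lying on them 160 mm. Nothing stands within 60 mm of the dial shaft but printed marks.
- dial_tip (a point): Centre of the top end of the bare steel timer shaft, at mixer x -62, y +45, z 78 mm; it has the mixer's axes and does NOT tell how the shaft is turned. Vertical shaft, 14 mm in diameter, 18 mm tall above the panel; one side cut to a flat 2.5 mm from the axis; 1.5 mm chamfer at its end.
- dial_foot (a point): Foot of that shaft, on its axis, at panel height (mixer's axes). The shaft turns in clicks of 30 degrees: 7 rest positions, its flat facing one of the printed marks in each, stops 7 degrees past the first and last. It starts at rest, unknown which, with the flat facing the dot or line 1, 2 or 3. About 0.08 N m moves it off a click: a knob pressed with 5 N or so turns on it without dragging it.
- mark_off (a point): The round off dot printed on the panel, 40 mm from the shaft axis towards the mixer's +y; its x axis points outwards from the shaft. Lines 1 to 6 follow clockwise from above, 30 degrees apart.
- mark_5 (a point): The fifth line clockwise from the dot (150 degrees on), the one to set, 40 mm from the shaft axis, on the panel; its x axis points outwards from the shaft axis, the way the knob's nose must point.
- knob_mid (a point): Centre of the loose black bar knob, half-way up (20 mm above its underside), on its axis, z up. It stands on the counter, bore down. Bar 46 mm long (x), 24 mm wide (y: the sides to grip, flat over the whole height), 40 mm tall, 40 to 85 g; a tapered nose on its +x end and a white line on top towards the nose.
- knob_bore (a point): Centre of the bore's mouth in the knob's underside. Round mouth 16.6 mm wide, 5 mm deep; above it a D-shaped bore to 21 mm, radius 7.9 mm, its flat on the nose side 3.1 mm from the axis. With the flats not lined up the knob perches on the shaft end, underside 13 mm above the panel; lined up within about 5 degrees it drops onto the panel. Let go while perched it leans over; home, it stays.
- knob_nose (a point): Tip of the knob's nose, 32 mm along the knob's x from its axis and 20 mm above its underside.
- round_knob: Bystander: plain round black knob without nose or bar, 48 mm wide, 30 mm tall; origin under its centre.
- ink: Bystander: small jar of ink, 48 mm wide, 75 mm tall; origin under its centre.
- tape: Bystander: roll of tape lying flat, 96 mm wide, 24 mm high; origin under its centre.
- pot: Bystander: jar of paint, 66 mm wide, 80 mm tall; origin under its centre.
- flat_brush: Bystander: brush lying on the counter, 200 mm long, 20 mm high; origin under its middle.
- palette_knife: Bystander: spatula lying on the counter, 280 mm long; origin under its middle.
- eraser: Bystander: eraser block, 50 x 24 x 14 mm; origin under its centre.
Things that resemble listed ones, but are neither listed nor needed, are in the scene too. What is shaped like the part that bears knob_mid but orange is not meant.

How it is judged:
On the way, in this order (a step that is already met when the one before it is completed fails the run):
1. the knob is fully home on the shaft, down on the panel (horizontal distance between knob_mid and dial_tip below 0.004 m and z of knob_mid in the frame of mixer below 0.083 m and angle between knob_mid's own z axis and vertical below 0.12 rad), for 0.2 s.
2. the seated knob points to the fifth line (horizontal distance between knob_mid and dial_tip below 0.004 m and z of knob_mid in the frame of mixer below 0.083 m and angle between the x axis of knob_mid and the x axis of mark_5, either way round below 0.21 rad and horizontal distance between knob_nose and mark_5 below 0.02 m), for 0.2 s.
At the end, for the whole second after the job is handed in: The knob is home on the shaft: its axis within 4 mm of the shaft's, its underside within 3 mm of the panel, upright within 7 degrees, its nose pointing to the fifth line within 12 degrees, at rest and let go (all of step 2 and angle between knob_mid's own z axis and vertical below 0.12 rad and linear speed of knob below 0.02 m/s); the robot touches nothing.
It fails at once if a bystander was moved by more than 40 mm (distance of any of round_knob, ink, tape, pot, flat_brush, palette_knife, eraser from where it was at the start of the episode above 0.04 m).
It also fails if it takes over 72 s, if anything falls off the work surface, if the arm or the gripper's body presses on something with over 40 N, if the wrist force passes 120 N, or if a joint passes its speed limit or range.

## Working session

There is one attempt and no reset: what is moved stays moved. The work goes in short steps, Python scripts to look and compute and a tool call to move; the robot and the scene stay as the last step left them, time stands still between calls to the robot, and variables do not carry over. Pictures are saved under pics/ and viewed, and the job is handed in when it is done.

Besides the shell and the picture viewer there is one more tool, called after ">>>" as a command line: name --argument value ..., lists and objects as JSON in quotes. move_arm: Moves the arm, as the interface text tells. Its arguments: {"type":"object","properties":{"motion":{"type":"array"},"force":{"type":"number"}},"required":["motion"]}

```bash
ls; mkdir -p pics; python3 - <<'E'
from bench import sensors, eyes, robot, spotter
import cv2
o=sensors.get_obs()
print({k:(v if not hasattr(v,'round') else v) for k,v in o.items()})
for c in ("scene","top"):
    im=eyes.camera(c); cv2.imwrite(f"pics/{c}0.png",cv2.cvtColor(im,cv2.COLOR_RGB2BGR)); print(eyes.camera_params(c))
    for l in ("knob_mid","dial_tip","mark_off","mark_5","knob_nose","mixer","dial_foot","knob_bore"):
        try: print(c,l,[(d["confidence"],d["location"]) for d in spotter.pinpoint(c,l)[:3]])
        except Exception as e: print(l,e)
E
```

```text
pics
{'time': 0.0, 'qpos': array([-1.18518728,  0.41193553, -0.0127155 ,  1.59708535,  0.00562264,
        1.13424565, -0.08221005]), 'joint_vel': array([-7.05527718e-04, -8.79916779e-04, -6.72509735e-04,  1.05648509e-03,
        9.64759145e-05, -1.13419785e-03,  6.27390146e-04]), 'effort': array([-4.00329191e-04, -6.00615978e+01,  6.81980420e-01, -2.99402261e+01,
        1.37369789e-02,  1.07461805e-02,  4.79158686e-06]), 'ee_pos': array([0.27381792, 0.56126911, 0.23041393]), 'tool_rot': array([ 0.59919538, -0.37505696,  0.60012379,  0.37436428]), 'ft_force': array([ 0.24622463,  0.83546799, -0.65846223]), 'ft_torque': array([-0.0497643 , -0.03453368, -0.03232768]), 'width': 0.9967576683004424}
{'fx': 360.72782677344804, 'fy': 360.72782677344804, 'cx': 255.8689108712512, 'cy': 191.99095761503003, 'rvec': array([ 0.96738492,  2.67266028, -0.78227307]), 'tvec': array([ 0.3815222, -0.233202 ,  1.2101883])}
scene knob_mid [(0.78, [306.8, 300.7]), (0.55, [341.7, 332.8]), (0.5, [286.5, 267.0])]
scene dial_tip [(0.6, [219.0, 189.1])]
scene mark_off [(0.7, [226.5, 205.4])]
scene mark_5 [(0.
[... 305 characters left out ...]
.63, [287.0, 269.9])]
{'fx': 448.4677964692096, 'fy': 448.4677964692096, 'cx': 259.6936664695142, 'cy': 195.13532102137876, 'rvec': array([ 2.15031587, -2.21015354,  0.11122088]), 'tvec': array([0.01646742, 0.50277055, 1.35642409])}
top knob_mid [(0.76, [132.1, 174.5]), (0.63, [216.0, 217.0]), (0.6, [196.1, 176.9])]
top dial_tip [(0.73, [284.8, 169.4])]
top mark_off [(0.89, [269.8, 171.0])]
top mark_5 [(0.81, [294.1, 167.1]), (0.31, [285.8, 171.2])]
top knob_nose [(0.61, [161.4, 161.4]), (0.53, [194.3, 166.3]), (0.49, [132.1, 186.5])]
top mixer [(0.58, [294.7, 153.8])]
top dial_foot [(0.8, [283.3, 171.9])]
top knob_bore [(0.68, [162.8, 173.4]), (0.67, [194.7, 179.5]), (0.58, [134.7, 181.1])]
```

```bash
python3 - <<'E'
import cv2
s=cv2.imread("pics/scene0.png"); t=cv2.imread("pics/top0.png")
cv2.imwrite("pics/s_a.png",cv2.resize(s,(768,576),interpolation=cv2.INTER_CUBIC))
cv2.imwrite("pics/t_a.png",cv2.resize(t,(768,576),interpolation=cv2.INTER_CUBIC))
E
```

```text
(no output)
```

View pics/s_a.png

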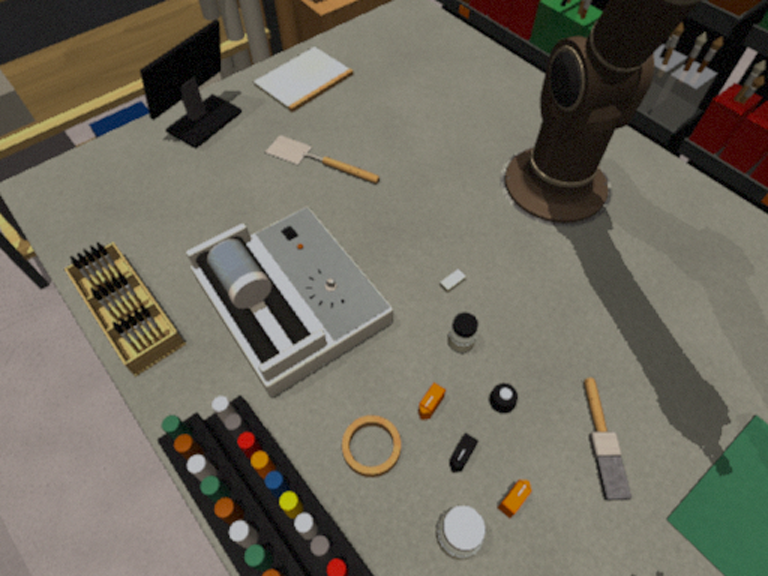

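View pics/t_a.png

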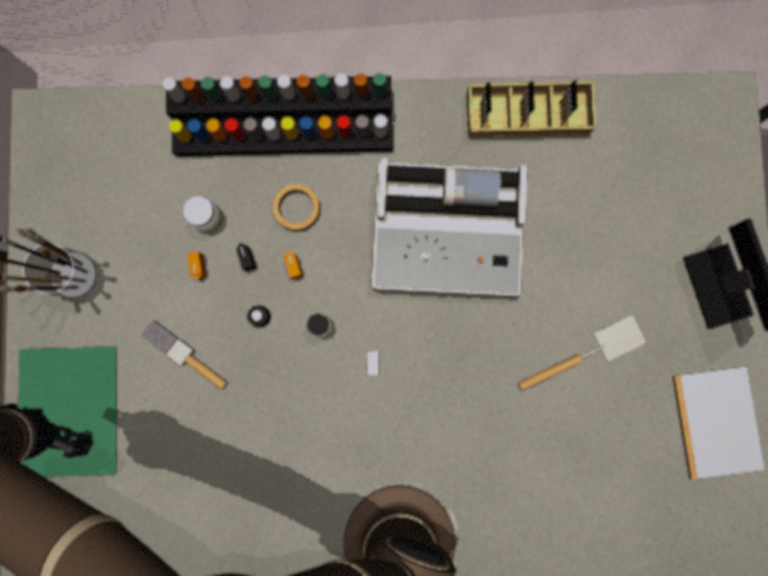

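Candidates for the knob (scene pixels in the 768 view): a black bar at (463,452), orange bars at (431,400) and (516,497), and a round black knob at (504,397). By the description I choose the black bar, at (309,301) in the raw scene picture and (164,171) in the raw top picture. I'll check it in close crops.

```bash
python3 - <<'E'
import cv2, numpy as np
s=cv2.imread("pics/scene0.png"); t=cv2.imread("pics/top0.png")
def c(i,x,y,w,k): return cv2.resize(i[y-w:y+w,x-w:x+w],None,fx=k,fy=k,interpolation=cv2.INTER_CUBIC)
a=np.hstack([c(s,309,301,25,8),c(t,164,171,25,8)])
b=np.hstack([c(s,218,192,25,8),c(t,284,168,25,8)])
cv2.imwrite("pics/cropk.png",a[:,:800]);cv2.imwrite("pics/cropd.png",b)
E
```

```text
(no output)
```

View pics/cropk.png

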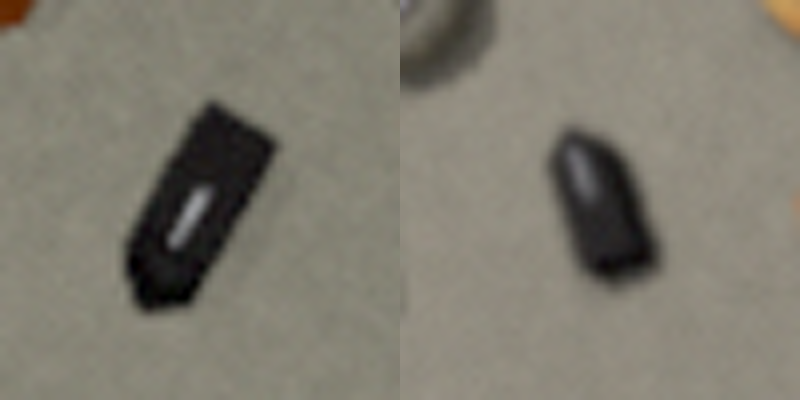

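View pics/cropd.png

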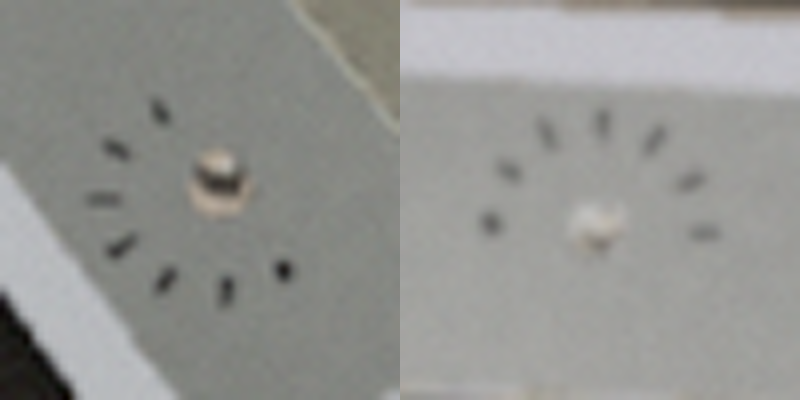

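The crops confirm a black bar with a tapered nose and a white line. The nose points lower left in the scene view and up and slightly left in the top view. The dial shows a dot and six lines, plus the shaft with a dark flat. Next I'll measure the poses.

```bash
cat > h.py <<'E'
import cv2, numpy as np
from bench import sensors, eyes, robot, spotter
from scipy.optimize import least_squares, minimize
from scipy.spatial.transform import Rotation as R
def proj(c,P):
    p=eyes.camera_params(c); K=np.array([[p['fx'],0,p['cx']],[0,p['fy'],p['cy']],[0,0,1]])
    return cv2.projectPoints(np.atleast_2d(np.array(P,float)),p['rvec'],p['tvec'],K,None)[0][:,0]
def ray(c,uv,z):
    p=eyes.camera_params(c); Rm=R.from_rotvec(p['rvec']).as_matrix(); C=-Rm.T@p['tvec']
    d=Rm.T@np.array([(uv[0]-p['cx'])/p['fx'],(uv[1]-p['cy'])/p['fy'],1]); return C+d*(z-C[2])/d[2]
def pose():
    o=sensors.get_obs(); w,x,y,z=o['tool_rot']; return o,np.array(o['ee_pos']),R.from_quat([x,y,z,w])
E
cat > fit.py <<'E'
from h import *
o,p,r=pose(); print("tool axes\n",r.as_matrix().round(3))
# marks (crop px/8 + corner)
cr={'scene':[(284,270),(226,291),(166,279),(121,246),(104,199),(117,149),(161,112)],'top':[(491-400,222),(509-400,170),(546-400,135),(602-400,124),(655-400,140),(690-400,181),(705-400,233)]}
off={'scene':(218-25,192-25),'top':(284-25,168-25)}
obs={}
for c in cr:
    g=cv2.cvtColor(cv2.imread(f"pics/{c}0.png"),cv2.COLOR_BGR2GRAY).astype(float); L=[]
    for u,v in cr[c]:
        x=off[c][0]+u/8-.5; y=off[c][1]+v/8-.5
        ys,xs=np.mgrid[int(y)-3:int(y)+5,int(x)-3:int(x)+5]
        w=g[ys,xs]; w=np.clip(np.median(w)-8-w,0,None); w*=((xs-x)**2+(ys-y)**2<9)
        L.append(((w*xs).sum()/w.sum(),(w*ys).sum()/w.sum()))
    obs[c]=np.array(L)
def marks(q):
    a=q[2]+np.pi/2-np.arange(7)*np.pi/6; rr=np.r_[.04,np.full(6,q[3])]
    return np.c_[q[0]+rr*np.cos(a),q[1]+rr*np.sin(a),np.full(7,.06)]
for cs in (['scene'],['top'],['scene','top']):
    f=lambda q:np.concatenate([(proj(c,marks(q))-obs[c]).ravel() for c in cs])
    s=least_squares(f,[.55,-.1,0,.04]); print(cs,s.x[:2].round(4),np.degrees(s.x[2]).round(2),s.x[3].round(4),np.sqrt((s.fun**2).mean()).round(2))
q=s.x
for c in ('scene','top'): print(c,"tip proj",proj(c,[q[0],q[1],.078]),"foot",proj(c,[q[0],q[1],.06]))
for c in ('scene','top'):
    P=eyes.camera_params(c); Rm=R.from_rotvec(P['rvec']).as_matrix(); print("cam",c,(-Rm.T@P['tvec']).round(3))
# knob
ctr={'scene':(307,301),'top':(164,171)}; M={}
for c in ctr:
    g=cv2.cvtColor(cv2.imread(f"pics/{c}0.png"),cv2.COLOR_BGR2HSV)[:,:,2]
    x,y=ctr[c]; m=np.zeros(g.shape,np.uint8); m[y-18:y+18,x-14:x+14]=(g[y-18:y+18,x-14:x+14]<95)
    m=cv2.morphologyEx(m,cv2.MORPH_CLOSE,np.ones((3,3))); n,l,st,ce=cv2.connectedComponentsWithStats(m)
    k=1+np.argmax(st[1:,4]); M[c]=(l==k).astype(np.uint8); print(c,st[k],ce[k])
def hull(q):
    F=np.array([[-23,-12],[-23,12],[17,12],[17,-12],[23,12],[23,-12],[32,3],[32,-3]])/1000
    F=F[[0,1,4,5,6,7]]
    ca,sa=np.cos(q[2]),np.sin(q[2]); xy=F@np.array([[ca,sa],[-sa,ca]])+q[:2]
    return np.r_[np.c_[xy,0*xy[:,0]],np.c_[xy,0*xy[:,0]+.04]]
S=8
def cost(q,cs):
    t=0
    for c in cs:
        x,y=ctr[c]; uv=(proj(c,hull(q))-[x-20,y-20]+.5)*S
        h=cv2.convexHull(uv.astype(np.float32)); I=np.zeros((40*S,40*S),np.uint8); cv2.fillConvexPoly(I,h.round().astype(int),1)
        m=cv2.resize(M[c][y-20:y+20,x-20:x+20].astype(np.float32),None,fx=S,fy=S,interpolation=cv2.INTER_LINEAR)
        t+=np.abs(I-(m>.5)).sum()/m.sum()
    return t
for cs in (['scene'],['top'],['scene','top']):
    x0=np.r_[ray('top',(164,171),.02)[:2],np.radians(15)]
    b=min((minimize(cost,x0+[0,0,d],args=(cs,),method='Nelder-Mead',options=dict(initial_simplex=(x0+[0,0,d])+np.array([[0,0,0],[.01,0,0],[0,.01,0],[0,0,.3]]))) for d in(-.2,0,.2)),key=lambda s:s.fun)
    print(cs,b.x[:2].round(4),np.degrees(b.x[2]).round(1),round(b.fun,3))
E
python3 fit.py
```

```text
tool axes
 [[ 0.    -0.899  0.438]
 [ 0.     0.438  0.899]
 [-1.    -0.     0.   ]]
['scene'] [ 0.5675 -0.0688] -4.38 0.0401 0.09
['top'] [ 0.5704 -0.0698] -4.28 0.0399 0.09
['scene', 'top'] [ 0.5688 -0.0692] -4.3 0.04 0.37
scene tip proj [[219.10258353 186.87368477]] foot [[219.65256719 190.48860729]]
top tip proj [[283.46185422 170.74103157]] foot [[283.08542464 171.60731616]]
cam scene [0.838 0.407 0.892]
cam top [0.379 0.02  1.396]
scene [299 289  20  26 295] [307.92542373 301.73898305]
top [158 162  14  20 183] [163.98360656 171.85245902]
['scene'] [0.5809 0.2984] 15.1 12.123
['top'] [0.581  0.2954] 17.4 9.482
['scene', 'top'] [0.5812 0.2973] 13.8 35.502
```

```bash
sed -i 's/np.abs(I-(m>.5)).sum()/(I!=(m>.5)).sum()/' fit.py; python3 fit.py | tail -3; python3 - <<'E'
from h import *
for c in('scene','top'):
    print(c)
    im=cv2.imread(f"pics/{c}0.png"); u=proj(c,[.5688,-.0692,.07])[0].round().astype(int)
    print(cv2.cvtColor(im,cv2.COLOR_BGR2GRAY)[u[1]-5:u[1]+6,u[0]-6:u[0]+7],u)
E
```

```text
['scene'] [0.5809 0.2983] 16.5 0.066
['top'] [0.5814 0.295 ] 17.8 0.068
['scene', 'top'] [0.5812 0.2969] 16.4 0.247
scene
[[131 130 127 129 132 132 128 131 132 131 131 131 133]
 [133 129 133 131 132 131 132 133 133 134 132 131 135]
 [133 130 132 132 134 131 136 141 131 129 129 133 134]
 [133 132 130 131 135 147 155 161 155 132 128 135 135]
 [133 134 133 133 121 137 164 175 176 132 122 135 133]
 [132 132 132 133 105  89 119 136 143 106 108 129 133]
 [132 132 130 137 120  83  67  66  75  71 113 136 134]
 [131 131 130 142 148 111  73  65  65  68 135 134 127]
 [132 131 129 133 159 154 133 119 113 114 137 125 127]
 [130 128 130 129 151 164 170 161 155 156 139 130 134]
 [131 131 132 129 136 144 153 151 150 149 136 132 133]] [219 188]
top
[[159 156 156 157 158 157 158 157 159 157 158 158 159]
 [160 158 156 158 161 161 161 161 160 159 158 158 158]
 [158 158 156 161 169 172 172 165 164 168 160 160 159]
 [158 158 161 167 182 189 183 173 170 175 166 159 159]
 [157 159 162 174 184 188 189 184 181 177 165 159 158]
 [160 158 161 174 176 175 180 181 174 167 164 158 160]
 [159 158 162 168 164 153 155 156 155 154 158 157 157]
 [161 159 157 156 158 146 130 127 146 161 159 158 158]
 [159 163 159 155 156 153 142 139 157 162 159 156 158]
 [161 163 161 157 157 151 154 151 159 162 161 160 158]
 [160 161 162 162 159 156 159 159 160 158 157 158 158]] [283 171]
```

```bash
cat > d.py <<'E'
from h import *
import sys
# usage: d.py x y z tool-z-yaw(deg)
def delta(t,yaw):
    o,p,r=pose(); a=np.radians(yaw); z=np.array([np.cos(a),np.sin(a),0]); x=np.array([0,0,-1.]); T=np.c_[x,np.cross(z,x),z]
    dr=(r.inv()*R.from_matrix(T)).as_rotvec()/np.pi; d=r.inv().apply(np.array(t)-p)/.15
    zz=r.as_matrix()[:,2]
    print("t",round(o['time'],2),"pos",p.round(4),"zyaw",np.degrees(np.arctan2(zz[1],zz[0])).round(2),"q",np.round(o['qpos'],2),"F",np.round(o['ft_force'],1),"w",round(o['width'],3))
    print("shift",d.round(4),"turn",dr.round(4))
if __name__=="__main__": delta([float(v) for v in sys.argv[1:4]],float(sys.argv[4]))
E
python3 d.py .581 .297 .15 -73.5
```

```text
t 0.9 pos [0.274  0.5617 0.2313] zyaw 64.0 q [-1.19  0.41 -0.01  1.6   0.01  1.13 -0.08] F [-0.6 -0.2  0.1] w 0.998
shift [ 0.5422 -2.613  -0.6893] turn [ 0.7639  0.     -0.    ]
```

>>> move_arm --motion '[[[0.7,0,-0.9,-0.23,0.4,0,0],[0.7,0,-0.9,-0.23,0.4,0,0],[0.7,0,-0.9,-0.23,0.4,0,0],[0.7,0,-0.9,-0.23,0.4,0,0],[0.7,0,-0.9,-0.23,0.4,0,0],[0.7,0,-0.9,-0.23,0.4,0,0],[0.7,0,-0.9,-0.23,0.4,0,0],[0.7,0,-0.9,-0.23,0.4,0,0],[0.7,0,-0.9,-0.23,0.4,0,0],[0.7,0,-0.9,-0.23,0.4,0,0],[0.7,0,-0.9,-0.23,0.4,0,0]]]'

```text
time: 1.82
ee_pos: [0.3801, 0.4716, 0.2313]
tool_rot: [0.705, 0.051, 0.705, -0.051]
ft_force: [-0.9, 0.6, -0.9]
width: 0.697
```

```bash
python3 d.py .581 .297 .15 -73.5
```

```text
t 1.82 pos [0.3801 0.4716 0.2313] zyaw -8.32 q [-1.18  0.38  0.28  1.66 -0.12  1.11 -1.01] F [-0.9  0.6 -0.9] w 0.697
shift [ 0.542  -0.9583  1.4934] turn [ 0.3621  0.     -0.    ]
```

>>> move_arm --motion '[[[0.7,0,-0.5,0.9,0.3622,0,0],[0.7,0,-0.5,0.9,0.3622,0,0],[0.7,0,-0.5,0.9,0.3622,0,0],[0.7,0,-0.5,0.9,0.3622,0,0],[0.7,0,-0.5,0.9,0.3622,0,0],[0.7,0,-0.5,0.9,0.3622,0,0],[0.7,0,-0.5,0.9,0.3622,0,0],[0.7,0,-0.5,0.9,0.3622,0,0],[0.7,0,-0.5,0.9,0.3622,0,0],[0.7,0,-0.5,0.9,0.3622,0,0]]]'

```text
time: 2.65
ee_pos: [0.5034, 0.3786, 0.2311]
tool_rot: [0.567, 0.422, 0.567, -0.422]
ft_force: [0.2, 0.0, -0.1]
width: 0.702
```

```bash
python3 d.py .581 .297 .1 -73.5
```

```text
t 2.65 pos [0.5034 0.3786 0.2311] zyaw -73.3 q [-1.12  0.46  0.57  1.61 -0.27  1.15 -1.77] F [ 0.2  0.  -0.1] w 0.702
shift [0.8744 0.3395 0.6694] turn [0.0011 0.0001 0.0001]
```

>>> move_arm --motion '[[[0.7,0.6,0.34,0.67,0,0,0],[0.7,0.87,0.34,0.67,0,0,0],[0.7,0.87,0.34,0.67,0,0,0],[0.7,0.87,0.34,0.67,0,0,0],[0.7,0.87,0.34,0.67,0,0,0],[0.7,0.87,0.34,0.67,0,0,0]]]'

```text
time: 3.15
ee_pos: [0.5812, 0.2939, 0.0981]
tool_rot: [0.568, 0.419, 0.568, -0.423]
ft_force: [-0.5, -0.3, 0.5]
width: 0.699
```

```bash
python3 d.py .581 .297 .01 -73.5; python3 - <<'E'
from h import *
for c in('scene','top'):
    im=cv2.cvtColor(eyes.camera(c),cv2.COLOR_RGB2BGR); x,y=(307,290) if c=='scene' else (164,171)
    cv2.imwrite(f"pics/{c}1.png",im); cv2.imwrite(f"pics/{c}1c.png",cv2.resize(im[y-50:y+50,x-50:x+50],None,fx=4,fy=4,interpolation=cv2.INTER_CUBIC))
cv2.imwrite("pics/pre.png",np.hstack([cv2.imread("pics/scene1c.png"),cv2.imread("pics/top1c.png")]))
E
```

```text
t 3.15 pos [0.5812 0.2939 0.0981] zyaw -73.12 q [-0.89  0.63  0.52  1.68 -0.37  0.93 -1.51] F [-0.5 -0.3  0.5] w 0.699
shift [ 0.587   0.0076 -0.0218] turn [0.0021 0.0008 0.0014]
```

View pics/pre.png

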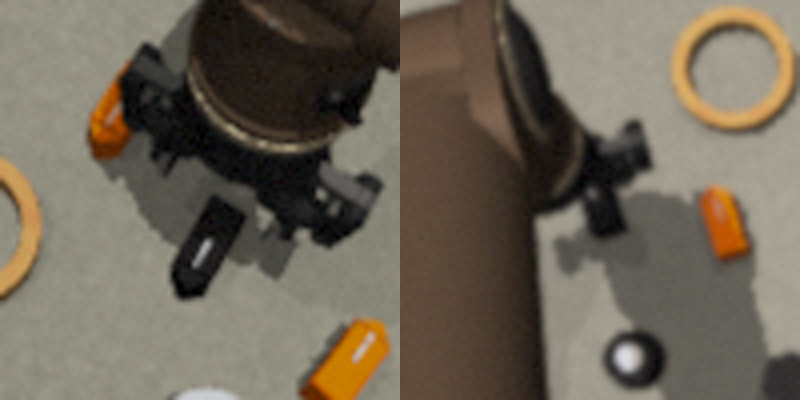

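The picture shows the gripper above the knob, which sits between the open fingers (scene crop at about (205,245)), with its nose towards lower left. I'll go down and close.

>>> move_arm --motion '[[[0.7,0.2,0,0,0,0,0],[0.7,0.4,0,0,0,0,0],[0.7,0.58,0,0,0,0,0],[0.7,0.58,0,0,0,0,0],[0.7,0.58,0,0,0,0,0],[0,0.58,0,0,0,0,0],[0,0.58,0,0,0,0,0],[0,0.58,0,0,0,0,0],[0,0.58,0,0,0,0,0],[0,0.58,0,0,0,0,0],[0,0.58,0,0,0,0,0],[0,0.58,0,0,0,0,0]]]' --force 60

```text
time: 4.25
ee_pos: [0.5827, 0.2981, 0.0163]
tool_rot: [0.568, 0.423, 0.567, -0.42]
ft_force: [-1.7, 0.4, 7.5]
width: 0.268
```

```bash
python3 d.py .581 .297 .01 -73.5
```

```text
t 4.25 pos [0.5827 0.2981 0.0163] zyaw -73.17 q [-0.86  0.74  0.46  1.72 -0.43  0.79 -1.47] F [-1.7  0.4  7.5] w 0.268
shift [ 0.0421 -0.0129  0.0037] turn [ 0.0018 -0.0005 -0.0011]
```

>>> move_arm --motion '[[[0.45,0,0,0,0,0,0],[0.45,0,0,0,0,0,0],[0.45,0.04,0,0,0,0,0],[0.45,0.04,0,0,0,0,0],[0.45,0.04,0,0,0,0,0],[0,0.04,0,0,0,0,0],[0,0.04,0,0,0,0,0],[0,0.04,0,0,0,0,0],[0,0.04,0,0,0,0,0],[0,0.04,0,0,0,0,0]]]' --force 60

```text
time: 5.08
ee_pos: [0.5813, 0.297, 0.0077]
tool_rot: [0.568, 0.422, 0.568, -0.422]
ft_force: [0.7, 0.5, -0.5]
width: 0.273
```

```bash
python3 d.py .581 .297 .2 -73.5
```

```text
t 5.08 pos [0.5813 0.297  0.0077] zyaw -73.2 q [-0.85  0.75  0.45  1.72 -0.44  0.78 -1.47] F [ 0.7  0.5 -0.5] w 0.273
shift [-1.2819e+00 -2.0000e-03 -6.0000e-04] turn [0.0017 0.     0.    ]
```

>>> move_arm --motion '[[[0,-0.25,0,0,0,0,0],[0,-0.5,0,0,0,0,0],[0,-0.75,0,0,0,0,0],[0,-1,0,0,0,0,0],[0,-1,0,0.1,0,0,0],[0,-1,0,0.3,-0.04,0,0],[0,-1,0,0.5,-0.08,0,0],[0,-1,0,0.7,-0.12,0,0],[0,-1,0,0.9,-0.16,0,0],[0,-1,0,0.9,-0.2,0,0],[0,-1,0,0.9,-0.2,0,0]]]'

```text
time: 6.0
ee_pos: [0.6211, 0.1645, 0.1579]
tool_rot: [0.671, 0.225, 0.67, -0.225]
ft_force: [-0.1, 0.1, -0.4]
width: 0.271
```

```bash
python3 d.py .5688 -.0692 .17 10
```

```text
t 6.0 pos [0.6211 0.1645 0.1579] zyaw -37.14 q [-0.62  0.53  0.41  1.65 -0.24  1.01 -0.78] F [-0.1  0.1 -0.4] w 0.271
shift [-0.0799 -1.4524  0.6625] turn [-2.619e-01  2.000e-04  1.000e-04]
```

>>> move_arm --motion '[[[0,0,-0.2,0.1,-0.03,0,0],[0,0,-0.4,0.2,-0.06,0,0],[0,0,-0.6,0.3,-0.1,0,0],[0,0,-0.8,0.4,-0.14,0,0],[0,0,-0.95,0.45,-0.18,0,0],[0,0,-0.95,0.45,-0.21,0,0],[0,0,-0.95,0.45,-0.24,0,0],[0,0,-0.95,0.45,-0.262,0,0],[0,0,-0.95,0.45,-0.262,0,0]]]'

```text
time: 6.75
ee_pos: [0.5878, 0.0145, 0.1576]
tool_rot: [0.704, -0.061, 0.704, 0.062]
ft_force: [0.1, 0.3, -0.5]
width: 0.271
```

```bash
python3 d.py .5688 -.0692 .14 10
```

```text
t 6.75 pos [0.5878 0.0145 0.1576] zyaw 9.99 q [-0.29  0.42  0.24  1.78 -0.12  0.95  0.18] F [ 0.1  0.3 -0.5] w 0.271
shift [ 0.1169 -0.5278 -0.2219] turn [-0.     -0.     -0.0003]
```

>>> move_arm --motion '[[[0,0,-0.25,-0.1,0,0,0],[0,0.05,-0.53,-0.22,0,0,0],[0,0.117,-0.53,-0.22,0,0,0],[0,0.117,-0.53,-0.22,0,0,0],[0,0.117,-0.53,-0.22,0,0,0]]]'

```text
time: 7.17
ee_pos: [0.5689, -0.0701, 0.1397]
tool_rot: [0.704, -0.06, 0.705, 0.06]
ft_force: [0.3, 1.2, -1.3]
width: 0.275
```

```bash
python3 d.py .5688 -.0692 .09 10; python3 - <<'E'
from h import *
L=[]
for c in('scene','top'):
    im=cv2.cvtColor(eyes.camera(c),cv2.COLOR_RGB2BGR); x,y=(219,180) if c=='scene' else (284,170)
    cv2.imwrite(f"pics/{c}2.png",im); L.append(cv2.resize(im[y-40:y+40,x-40:x+40],None,fx=5,fy=5,interpolation=cv2.INTER_CUBIC))
    for l in ("knob_mid","knob_nose","knob_bore"): print(c,l,[(d["confidence"],d["location"]) for d in spotter.pinpoint(c,l)[:3]])
cv2.imwrite("pics/over.png",np.hstack(L))
E
```

```text
t 7.17 pos [ 0.5689 -0.0701  0.1397] zyaw 9.73 q [-0.16  0.42  0.26  1.84 -0.13  0.9   0.33] F [ 0.3  1.2 -1.3] w 0.275
shift [0.3311 0.0055 0.001 ] turn [-0.0015 -0.0004 -0.0003]
scene knob_mid [(0.78, [344.1, 335.4]), (0.7, [213.4, 172.9]), (0.6, [290.3, 265.5])]
scene knob_nose [(0.8, [351.9, 322.3]), (0.68, [280.6, 272.4]), (0.44, [223.6, 178.0])]
scene knob_bore [(0.73, [215.2, 173.6]), (0.64, [342.3, 335.9])]
top knob_mid [(0.68, [131.1, 176.1]), (0.67, [269.3, 170.8]), (0.58, [196.3, 177.4])]
top knob_nose [(0.75, [133.2, 186.5]), (0.56, [193.3, 168.7])]
top knob_bore [(0.66, [195.1, 181.6]), (0.58, [134.1, 177.8])]
```

View pics/over.png

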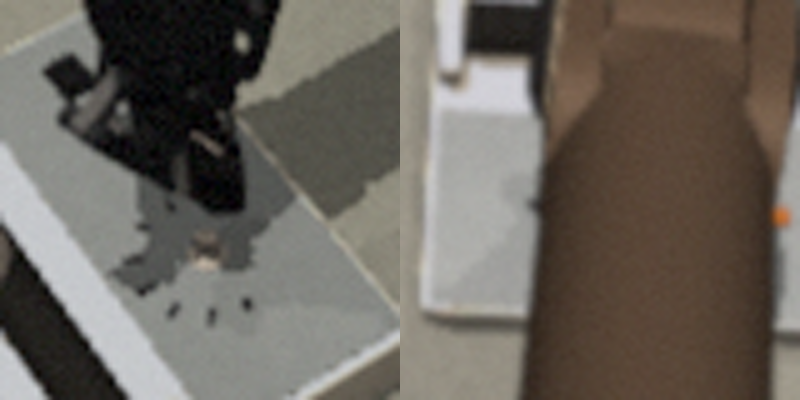

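```bash
cat > ov.py <<'E'
from h import *
import sys
def ov(src,kx,ky,kz,yaw,out):
    im=cv2.imread(src); x,y=219,175; k=10; C=im[y-30:y+30,x-35:x+35]; C=cv2.resize(C,None,fx=k,fy=k,interpolation=cv2.INTER_CUBIC)
    C=np.clip(C.astype(float)*1.6,0,255).astype(np.uint8)
    F=np.array([[-23,-12],[-23,12],[23,12],[32,3],[32,-3],[23,-12]])/1000; a=np.radians(yaw)
    xy=F@np.array([[np.cos(a),np.sin(a)],[-np.sin(a),np.cos(a)]])+[kx,ky]
    for z,col in((kz,(0,255,255)),(kz+.04,(0,255,0))):
        uv=((proj('scene',np.c_[xy,np.full(6,z)])-[x-35,y-30]+.5)*k).round().astype(int); cv2.polylines(C,[uv],True,col,1)
    cv2.imwrite(out,C)
ov(sys.argv[1],*[float(v) for v in sys.argv[2:6]],sys.argv[6])
E
python3 ov.py pics/scene2.png .5689 -.0701 .132 99.7 pics/ov.png
```

```text
(no output)
```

View pics/ov.png

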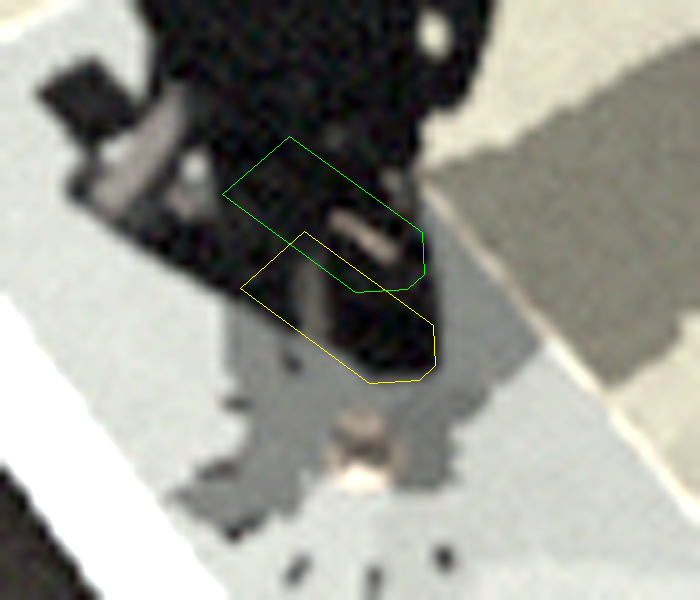

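The overlay in the scene picture matches the held knob to about 1 px, with the nose tip near (437,340) in the crop and the bare shaft below at (365,445). I'll go down to the shaft tip and feel for contact.

>>> move_arm --motion '[[[0,0.2,0.005,0.001,0,0,0],[0,0.3,0.005,0.001,0,0,0],[0,0.34,0.005,0.001,0,0,0],[0,0.36,0.005,0.001,0,0,0],[0,0.38,0.005,0.001,0,0,0],[0,0.39,0.005,0.001,0,0,0],[0,0.4,0.005,0.001,0,0,0],[0,0.4,0.005,0.001,0,0,0],[0,0.4,0.005,0.001,0,0,0]]]'

```text
time: 8.32
ee_pos: [0.5696, -0.0698, 0.0808]
tool_rot: [0.705, -0.061, 0.704, 0.061]
ft_force: [0.5, 0.2, -0.8]
width: 0.276
```

```bash
python3 d.py .5688 -.0692 .079 10
```

```text
t 8.32 pos [ 0.5696 -0.0698  0.0808] zyaw 9.96 q [-0.14  0.5   0.23  1.88 -0.16  0.78  0.36] F [ 0.5  0.2 -0.8] w 0.276
shift [ 0.0117  0.0048 -0.0045] turn [-0.0002  0.0003  0.    ]
```

>>> move_arm --motion '[[[0,0.007,0,0,0,0,0],[0,0.014,0,0,0,0,0],[0,0.014,0,0,0,0,0],[0,0.014,0,0,0,0,0]]]'

```text
time: 8.65
ee_pos: [0.5699, -0.0699, 0.0797]
tool_rot: [0.705, -0.061, 0.704, 0.061]
ft_force: [-3.7, -0.2, 12.0]
width: 0.269
```

```bash
python3 d.py .5688 -.0692 .079 10
```

```text
t 8.65 pos [ 0.5699 -0.0699  0.0797] zyaw 9.95 q [-0.14  0.5   0.23  1.88 -0.16  0.77  0.36] F [-3.7 -0.2 12. ] w 0.269
shift [ 0.005   0.0055 -0.0063] turn [-0.0003  0.0005 -0.    ]
```

>>> move_arm --motion '[[[0,-0.005,0,-0.005,0,0,0],[0,-0.004,0,-0.005,0,0,0],[0,-0.004,0,-0.005,0,0,0]]]'

```text
time: 8.9
ee_pos: [0.5697, -0.0698, 0.08]
tool_rot: [0.705, -0.061, 0.703, 0.061]
ft_force: [-0.4, 0.5, 7.7]
width: 0.275
```

```bash
python3 d.py .5688 -.0692 .079 10
```

```text
t 8.9 pos [ 0.5697 -0.0698  0.08  ] zyaw 9.97 q [-0.14  0.5   0.23  1.88 -0.16  0.77  0.36] F [-0.4  0.5  7.7] w 0.275
shift [ 0.0068  0.0052 -0.0049] turn [-0.0002  0.0009  0.0001]
```

>>> move_arm --motion '[[[0,0,0,0,0.02,0,0],[0,0,0,0,0.04,0,0],[0,0,0,0,0.06,0,0],[0,0,0,0,0.075,0,0],[0,0,0,0,0.09,0,0],[0,0,0,0,0.1,0,0],[0,0,0,0,0.11,0,0],[0,0,0,0,0.12,0,0],[0,0,0,0,0.13,0,0]]]'

```text
time: 9.65
ee_pos: [0.5679, -0.0704, 0.0797]
tool_rot: [0.702, 0.083, 0.702, -0.083]
ft_force: [-5.1, -0.8, 11.1]
width: 0.271
```

```bash
python3 d.py .5688 -.0692 .079 -14; python3 -c "
from h import *; print(pose()[0]['ft_torque'])"
```

```text
t 9.65 pos [ 0.5679 -0.0704  0.0797] zyaw -13.55 q [-0.22  0.51  0.34  1.89 -0.24  0.78  0.02] F [-5.1 -0.8 11.1] w 0.271
shift [0.0048 0.0093 0.0037] turn [ 0.0025 -0.0002  0.    ]
[-0.12605985  1.12643626  0.04246906]
```

>>> move_arm --motion '[[[0,-0.003,0,-0.005,0,0,0],[0,-0.003,0,-0.005,0,0,0],[0,-0.003,0,-0.005,0,0,0]]]'

```text
time: 9.9
ee_pos: [0.568, -0.0702, 0.08]
tool_rot: [0.703, 0.083, 0.702, -0.083]
ft_force: [-2.0, -0.4, 6.9]
width: 0.272
```

```bash
python3 d.py .5688 -.0692 .079 -14; python3 -c "
from h import *; print(pose()[0]['ft_torque'])"
```

```text
t 9.9 pos [ 0.568  -0.0702  0.08  ] zyaw -13.46 q [-0.22  0.51  0.34  1.89 -0.24  0.78  0.02] F [-2.  -0.4  6.9] w 0.272
shift [0.0066 0.0079 0.0035] turn [0.003  0.0003 0.    ]
[-0.17430221  0.46200681 -0.01111196]
```

Contact is good and the pressing force is about 7 N. I'll keep turning past line 1 (nose at about 56°).

>>> move_arm --motion '[[[0,0,0,-0.002,0.02,0,0],[0,0,0,-0.002,0.04,0,0],[0,0,0,-0.002,0.06,0,0],[0,0,0,-0.002,0.075,0,0],[0,0,0,-0.002,0.09,0,0],[0,0,0,-0.002,0.1,0,0],[0,0,0,-0.002,0.11,0,0],[0,0,0,-0.002,0.12,0,0],[0,0,0,-0.002,0.12,0,0]]]'

```text
time: 10.65
ee_pos: [0.567, -0.0699, 0.0797]
tool_rot: [0.674, 0.214, 0.674, -0.214]
ft_force: [-3.9, -0.7, 6.1]
width: 0.268
```

```bash
python3 d.py .5688 -.0692 .079 -35; python3 -c "
from h import *; print(pose()[0]['ft_torque'])"
```

```text
t 10.65 pos [ 0.567  -0.0699  0.0797] zyaw -35.16 q [-0.29  0.53  0.44  1.9  -0.31  0.79 -0.3 ] F [-3.9 -0.7  6.1] w 0.268
shift [0.0044 0.0104 0.0069] turn [-0.0009 -0.0002  0.0001]
[-0.05239847  0.76673935  0.07558726]
```

>>> move_arm --motion '[[[0,0.003,0,-0.004,0.01,0,0],[0,0.003,0,-0.004,0.02,0,0],[0,0.003,0,-0.004,0.03,0,0],[0,0.003,0,-0.004,0.03,0,0]]]'

```text
time: 10.98
ee_pos: [0.5669, -0.0697, 0.0794]
tool_rot: [0.663, 0.245, 0.663, -0.245]
ft_force: [-2.8, -0.9, 6.5]
width: 0.272
```

```bash
python3 d.py .5688 -.0692 .079 -35; python3 -c "
from h import *; print(pose()[0]['ft_torque'])
im=cv2.cvtColor(eyes.camera('scene'),cv2.COLOR_RGB2BGR);cv2.imwrite('pics/scene3.png',im)"; python3 ov.py pics/scene3.png .568 -.0699 .073 50 pics/ov3.png
```

```text
t 10.98 pos [ 0.5669 -0.0697  0.0794] zyaw -40.56 q [-0.31  0.53  0.47  1.9  -0.33  0.79 -0.37] F [-2.8 -0.9  6.5] w 0.272
shift [0.0028 0.0107 0.0076] turn [-0.0309  0.     -0.    ]
[-8.22002436e-02  6.81460252e-01 -7.84188173e-05]
```

View pics/ov3.png

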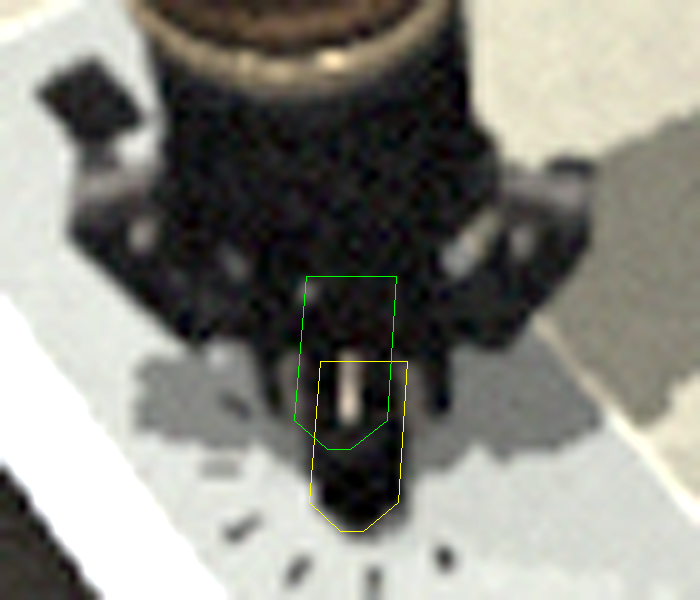

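>>> move_arm --motion '[[[0,0,-0.003,-0.003,0.015,0,0],[0,0,-0.003,-0.003,0.03,0,0],[0,0,-0.003,-0.003,0.045,0,0],[0,0,-0.003,-0.003,0.06,0,0],[0,0,-0.003,-0.003,0.075,0,0],[0,0,-0.003,-0.003,0.09,0,0],[0,0,-0.003,-0.003,0.1,0,0],[0,0,-0.003,-0.003,0.11,0,0],[0,0,-0.003,-0.003,0.12,0,0],[0,0,-0.003,-0.003,0.13,0,0],[0,0,-0.003,-0.003,0.13,0,0]]]'

```text
time: 11.95
ee_pos: [0.5671, -0.0684, 0.0791]
tool_rot: [0.6, 0.374, 0.6, -0.374]
ft_force: [2.0, 2.3, 1.4]
width: 0.273
```

```bash
python3 d.py .5688 -.0692 .079 -64; python3 -c "
from h import *; print(pose()[0]['ft_torque'])"
```

```text
t 11.95 pos [ 0.5671 -0.0684  0.0791] zyaw -63.86 q [-0.39  0.55  0.57  1.9  -0.41  0.8  -0.71] F [2.  2.3 1.4] w 0.273
shift [0.0004 0.0079 0.0096] turn [ 0.0008 -0.0001 -0.0005]
[ 0.60067042 -0.29426678 -0.03137653]
```

The force fell to 1.4 N at nose 26°, which is line 2, so the flats have probably met. I'll press down gently.

>>> move_arm --motion '[[[0,0.007,0,0,0,0,0],[0,0.014,0,0,0,0,0],[0,0.014,0,0,0,0,0]]]'

```text
time: 12.2
ee_pos: [0.5678, -0.069, 0.077]
tool_rot: [0.601, 0.374, 0.6, -0.373]
ft_force: [4.8, 2.0, -0.5]
width: 0.271
```

```bash
python3 d.py .5688 -.0692 .0677 -64; python3 -c "
from h import *; print(pose()[0]['ft_torque'])"
```

```text
t 12.2 pos [ 0.5678 -0.069   0.077 ] zyaw -63.75 q [-0.38  0.55  0.57  1.91 -0.41  0.8  -0.7 ] F [ 4.8  2.  -0.5] w 0.271
shift [0.062  0.0056 0.004 ] turn [ 0.0014  0.0004 -0.0008]
[ 0.45017122 -1.11952432  0.04913162]
```

>>> move_arm --motion '[[[0,0.01,0.005,0,0,0,0],[0,0.02,0.005,0,0,0,0],[0,0.03,0.005,0,0,0,0],[0,0.04,0.005,0,0,0,0],[0,0.05,0.005,0,0,0,0],[0,0.06,0.005,0,0,0,0],[0,0.065,0.005,0,0,0,0],[0,0.065,0.005,0,0,0,0],[0,0.065,0.005,0,0,0,0]]]'

```text
time: 12.95
ee_pos: [0.5682, -0.0688, 0.0677]
tool_rot: [0.601, 0.374, 0.6, -0.373]
ft_force: [3.8, 2.7, 7.7]
width: 0.273
```

```bash
python3 d.py .5688 -.0692 .0677 -64; python3 -c "
from h import *; print(pose()[0]['ft_torque'])"
```

```text
t 12.95 pos [ 0.5682 -0.0688  0.0677] zyaw -63.8 q [-0.38  0.57  0.56  1.91 -0.42  0.78 -0.7 ] F [3.8 2.7 7.7] w 0.273
shift [-0.0003  0.0023  0.0043] turn [ 0.0011  0.0002 -0.0007]
[ 0.59414377 -0.73356328  0.03709451]
```

It's fully home: TCP z is 0.0677, exactly 60 mm above the grasp height. Now I'll turn it clockwise to line 5.

>>> move_arm --motion '[[[0,-0.002,0.002,0.003,0.02,0,0],[0,-0.002,0.002,0.003,0.04,0,0],[0,-0.002,0.002,0.003,0.06,0,0],[0,-0.002,0.002,0.003,0.08,0,0],[0,-0.002,0.002,0.003,0.1,0,0],[0,-0.002,0.002,0.003,0.12,0,0],[0,-0.002,0.002,0.003,0.14,0,0],[0,-0.002,0.002,0.003,0.16,0,0],[0,-0.002,0.002,0.003,0.17,0,0],[0,-0.002,0.002,0.003,0.17,0,0]]]'

```text
time: 13.78
ee_pos: [0.5687, -0.068, 0.0677]
tool_rot: [0.48, 0.52, 0.48, -0.518]
ft_force: [4.3, 4.4, 5.9]
width: 0.271
```

```bash
python3 d.py .5688 -.0692 .0677 -157; python3 -c "
from h import *; print(pose()[0]['ft_torque'])"
```

```text
t 13.78 pos [ 0.5687 -0.068   0.0677] zyaw -94.45 q [-0.47  0.61  0.7   1.91 -0.54  0.81 -1.13] F [4.3 4.4 5.9] w 0.271
shift [-0.0001  0.0012  0.0076] turn [ 3.475e-01 -7.000e-04 -3.000e-04]
[ 1.03300686 -0.92949106  0.20771627]
```

>>> move_arm --motion '[[[0,0,0.003,-0.003,0.02,0,0],[0,0,0.003,-0.003,0.04,0,0],[0,0,0.003,-0.003,0.06,0,0],[0,0,0.003,-0.003,0.08,0,0],[0,0,0.003,-0.003,0.1,0,0],[0,0,0.003,-0.003,0.12,0,0],[0,0,0.003,-0.003,0.14,0,0],[0,0,0.003,-0.003,0.16,0,0],[0,0,0.003,-0.003,0.17,0,0],[0,0,0.003,-0.003,0.17,0,0]]]'

```text
time: 14.62
ee_pos: [0.5689, -0.0676, 0.0677]
tool_rot: [0.326, 0.628, 0.326, -0.627]
ft_force: [3.2, 5.9, 7.1]
width: 0.273
```

```bash
python3 d.py .5688 -.0692 .0677 -157; python3 -c "
from h import *; print(pose()[0]['ft_torque'])"
```

```text
t 14.62 pos [ 0.5689 -0.0676  0.0677] zyaw -125.08 q [-0.56  0.66  0.84  1.92 -0.65  0.86 -1.56] F [3.2 5.9 7.1] w 0.273
shift [-0.0003  0.0057  0.0087] turn [ 0.1774 -0.0006  0.0002]
[ 1.13144521 -0.70705174  0.05262517]
```

>>> move_arm --motion '[[[0,0,0,-0.004,0.02,0,0],[0,0,0,-0.004,0.04,0,0],[0,0,0,-0.004,0.06,0,0],[0,0,0,-0.004,0.08,0,0],[0,0,0,-0.004,0.1,0,0],[0,0,0,-0.004,0.12,0,0],[0,0,0,-0.004,0.14,0,0],[0,0,0,-0.004,0.16,0,0],[0,0,0,-0.004,0.178,0,0],[0,0,0,-0.004,0.178,0,0],[0,0,0,-0.004,0.178,0,0]]]'

```text
time: 15.53
ee_pos: [0.5691, -0.0674, 0.0677]
tool_rot: [0.14, 0.693, 0.141, -0.693]
ft_force: [3.3, 5.4, 7.6]
width: 0.27
```

```bash
python3 d.py .5688 -.0692 .0677 -155; python3 -c "
from h import *; print(pose()[0]['ft_torque'])
im=cv2.cvtColor(eyes.camera('scene'),cv2.COLOR_RGB2BGR);cv2.imwrite('pics/scene4.png',im)"; python3 ov.py pics/scene4.png .5688 -.0692 .06 -66 pics/ov4.png
```

```text
t 15.53 pos [ 0.5691 -0.0674  0.0677] zyaw -157.03 q [-0.64  0.73  0.98  1.92 -0.77  0.92 -2.01] F [3.3 5.4 7.6] w 0.27
shift [-0.0003  0.0102  0.0063] turn [-0.0113 -0.0005  0.0003]
[ 1.04074814 -0.63567421  0.14754325]
```

View pics/ov4.png

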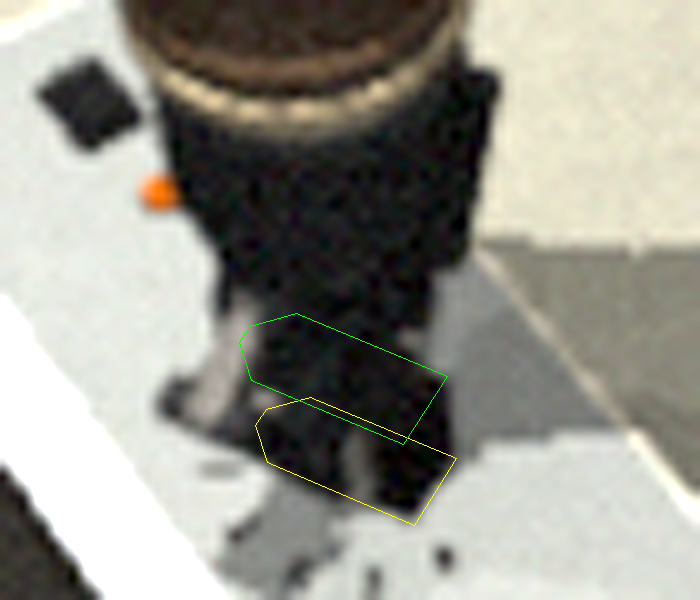

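The knob lies in the overlay for nose at line 5. I'll open the jaws, then lift straight up.

>>> move_arm --motion '[[[0.55,0,0,0,0,0,0],[0.55,0,0,0,0,0,0],[0.55,0,0,0,0,0,0],[0.55,0,0,0,0,0,0],[0.55,-0.1,0,0,0,0,0],[0.55,-0.25,0,0,0,0,0],[0.55,-0.5,0,0,0,0,0],[0.55,-0.75,0,0,0,0,0],[0.55,-1,0,0,0,0,0],[0.55,-1,0,0,0,0,0]]]'

```text
time: 16.42
ee_pos: [0.5709, -0.0707, 0.2247]
tool_rot: [0.141, 0.696, 0.139, -0.69]
ft_force: [1.6, -0.1, 0.3]
width: 0.55
```

```bash
python3 d.py .45 .1 .25 -155
```

```text
t 16.42 pos [ 0.5709 -0.0707  0.2247] zyaw -157.18 q [-0.77  0.56  1.19  1.79 -0.56  1.18 -2.16] F [ 1.6 -0.1  0.3] w 0.55
shift [-0.1769 -1.361   0.2998] turn [-0.0121 -0.0024 -0.0014]
```

>>> move_arm --motion '[[[0.55,-0.1,-0.2,0,0,0,0],[0.55,-0.1,-0.4,0.1,0,0,0],[0.55,-0.1,-0.6,0.2,0,0,0],[0.55,-0.1,-0.8,0.3,0,0,0],[0.55,-0.1,-0.95,0.3,0,0,0],[0.55,-0.1,-0.95,0.3,0,0,0],[0.55,-0.1,-0.95,0.3,0,0,0]]]'

```text
time: 17.0
ee_pos: [0.471, 0.0466, 0.2327]
tool_rot: [0.141, 0.693, 0.142, -0.693]
ft_force: [-0.5, -1.3, -0.2]
width: 0.551
```

```bash
python3 - <<'E'
from h import *
L=[]
for c in('scene','top'):
    im=cv2.cvtColor(eyes.camera(c),cv2.COLOR_RGB2BGR); x,y=(219,185) if c=='scene' else (284,170)
    cv2.imwrite(f"pics/{c}5.png",im); L.append(cv2.resize(im[y-25:y+25,x-25:x+25],None,fx=8,fy=8,interpolation=cv2.INTER_CUBIC))
    for l in ("knob_mid","knob_nose"): print(c,l,[(d["confidence"],d["location"]) for d in spotter.pinpoint(c,l)[:4]])
    a=np.radians(-4.3-60); print(c,"expected mid/nose",proj(c,[[.5688,-.0692,.08],[.5688+.032*np.cos(a),-.0692+.032*np.sin(a),.08]]).round(1))
cv2.imwrite("pics/fin.png",np.hstack(L)); print(pose()[0]['ft_force'])
E
python3 ov.py pics/scene5.png .5688 -.0692 .06 -64.3 pics/ov5.png
```

```text
scene knob_mid [(0.77, [343.9, 331.3]), (0.58, [291.4, 266.9]), (0.51, [216.5, 186.6]), (0.44, [222.0, 187.6])]
scene knob_nose [(0.71, [278.1, 273.9]), (0.64, [209.3, 182.1]), (0.51, [353.4, 319.4]), (0.46, [195.6, 202.5])]
scene expected mid/nose [[219.  186.5]
 [208.6 182.4]]
top knob_mid [(0.72, [131.7, 179.5]), (0.6, [195.1, 175.8]), (0.55, [284.6, 167.9])]
top knob_nose [(0.6, [291.2, 164.4]), (0.59, [193.9, 172.0]), (0.56, [131.6, 185.2])]
top expected mid/nose [[283.5 170.6]
 [293.1 165.8]]
[0.10534938 0.00691699 0.08497103]
```

View pics/fin.png

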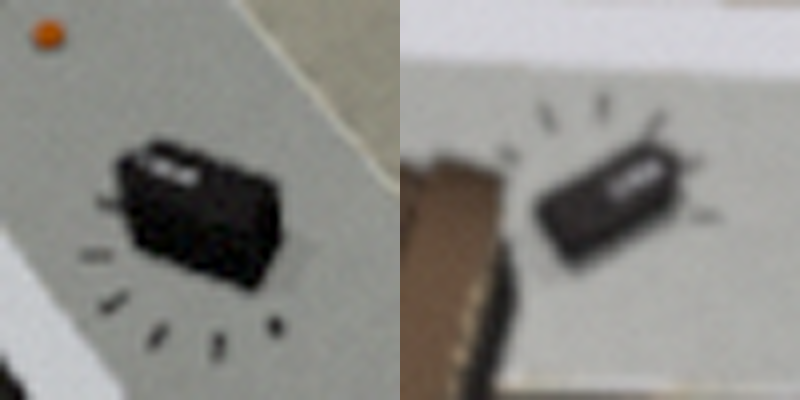

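View pics/ov5.png

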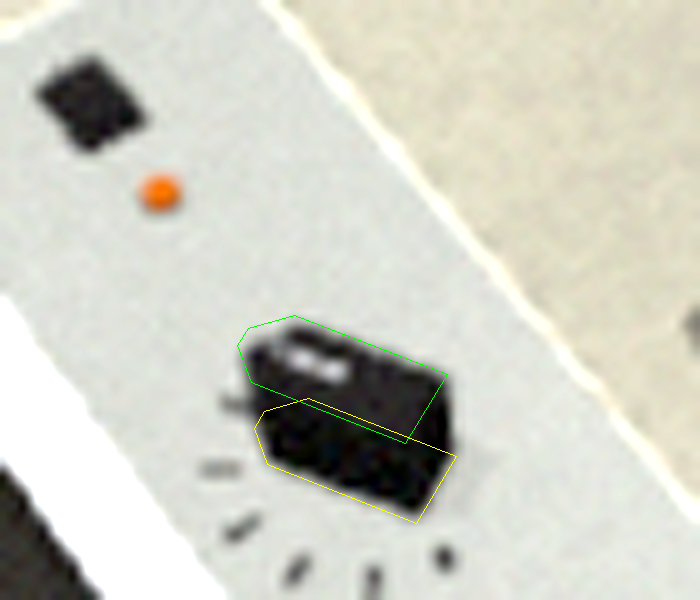

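The scene crop shows the knob upright and down on the panel, its outline matching the overlay for nose at line 5 with the foot at panel height. The top crop shows the nose at about (680,168), in front of the fifth mark. The gripper is clear, with wrist force near 0. I'm handing it in.

```bash
python3 -c "
from bench import robot; print(robot.close_job())"
```

```text
the job is handed in; nothing more can be done
None
```

The knob is back on the timer shaft, fully home on the panel, with its nose on the fifth line. I let go and handed the job in at about 17 s of the 72 s. No verdict is reported.

- **Fitting:** I gripped the black bar knob by its sides, set it on the shaft tip and turned it clockwise while pressing with about 6–8 N, briefly 12 N. It dropped at line 2. At home the gripper stood exactly 60 mm above its height at the grasp, which is the panel height.
- **Setting:** I turned it three clicks clockwise to line 5, opened the jaws, lifted straight up and moved clear.
- **Last checks:** In the scene view the knob's outline matches the predicted pose at line 5 to about 1 px (roughly 3 mm). The white line in the top view reads about −60°, against −64° expected, which is inside the 12° allowed. The wrist force was near zero.
- **Disagreements:** The two cameras differ by about 3 mm on the dial's position. In the final top picture the network placed the knob's centre and nose 2–3 px from where I expected them. The contact felt through the wrist and the outline match agreed with the knob being seated.
- **Not checked:** I did not re-measure the other items at the end. The arm passed well above them and I saw no sign of contact.

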